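# Close the shaker pot and lock its lid with the pull-pin slide

## Robot

A 7-joint arm with a two-finger parallel gripper is mounted at the origin on a cart in front of the work surface, level with it; the furniture and walls round the work are solid. World frame = base frame: x ahead of the robot, y to its left, z up, the work surface at z = 0. Lengths are in mm, angles in rad, forces in N, time in s.
With the tool pointing down it reaches from about 400 to 875 mm from the base axis. Payload 4.4 kg.
Tool frame: the origin (TCP) lies at the very end of the fingers, on their centre line; the grasp point (between the pads) lies 19 mm behind it; z points along the fingers, y is the line along which they close (so a half turn about z gives the same grasp; the last joint's range is limited). The gripper opens to 85 mm and grips with 20 to 120 N. Pads are 22 mm wide; open, the fingers measure 114 mm over their backs; the gripper's body (76 mm by 85 mm) begins 54 mm behind the grasp point. The pads swing forward as they close: fully open they stand 13 mm farther back than shut.
Start: joints at [-1.188, 0.628, 0.038, 1.517, -0.027, 0.996, -0.02], TCP at [282.003, 585.655, 198.413] pointing down, gripper open.
Joint ranges: [-3.06, 3.06], [-0.37, 2.12], [-1.25, 1.32], [0.18, 2.47], [-1.1, 4.24], [0.23, 1.98], [-2.94, 2.94]. Speed limits (rad/s): [2.57, 2.57, 3.14, 3.14, 3.14, 3.14, 3.14].

## Interface

Orientations are given as [roll, pitch, yaw] about the fixed x, y, z axes, in that order (R = Rz(yaw) Ry(pitch) Rx(roll)).
In Python, from cell import monitor, viewer, workorder gives the robot as it stands.
- The arm moves only by the tool arm_command, never from a script. Its argument "series" is one flat list of numbers, 5 for each row, row after row: the opening in per cent of the stroke, from 0 (shut) to 100 (fully open), then the shift along the tool's x, y, z in cm, then the turn about the tool's z in degrees. In form: [claw, x, y, z, roll, claw, x, y, z, roll, ...]. A call has exactly 5 rows; each row is the pose to reach, as a shift and turn from the pose commanded when the call began, along the tool's axes at that moment; what a row does not reach only later rows make up. A row lasts 1/12 s, in which the tool goes at most 41.7 mm and 7.16 degrees, less where a joint would pass 70% of its speed; a pose out of reach is approached as far as the arm can. A call with a gripper value outside its range is refused whole. The fingers move at their own pace and stop on an object; the grip force is fixed at half the most. Time passes only in rows, so rows that repeat a pose let the fingers close, or fill a call up. It gives the time, the measured TCP pose, the force, the opening and the grip force at its end, in the units of the state.
- monitor.read_state(): the state, without advancing time (a new reading comes with each control period).
- viewer.get_image(name): name is "scene" or "side" or "wrist"; returns (picture, depth): 480x640x3 uint8, red, green, blue; 480x640 float32, mm along the optical axis (not along the pixel's ray), 0 where there is no reading.
- viewer.camera_model(name): a dict with "mtx" (3x3 intrinsics, pixels), "dist_coeffs" ([k1, k2, p1, p2, k3] as OpenCV has them; the pictures are not rectified), "R" (3x3) and "t" (3): a world point X has camera coordinates R X + t. Camera axes: x right, y down, z forward; pixel columns grow to the right and rows downward; lengths in mm; the calibration is good to about 2 mm. A picture is of the moment at which its call begins: read the wrist's pose just before it. camera_model takes no time and is no camera call; for the wrist camera it gives the pose at the moment of the call.
- workorder.finish_job(): hands the job in; it is judged then, once.
The state is a dict: "clock": time; "qpos": joint angles; "qd": joint speeds; "tau": joint torques, N m; "eef_pos": TCP position; "tool_rot": TCP orientation; "force": force on the tool from outside, world axes, zero at the start; "torque": the same for the moment, N m; "width": finger opening in mm; "gripper_force": force on a finger pad.
Only numpy, scipy, OpenCV 4.12 (cv2) and the standard library are available. Lean on these libraries where they do the work, as an engineer would, in place of code of your own. Each camera call takes 0.05 s, during which the arm holds its last target. There are 200 camera calls.

## Task

Get the parts shaker ready to run: set the loose lid onto the pot so that it sits fully down and level on the rim, lowering it rather than dropping it, and let go of it. Then pull up the spring plunger on the sliding section, slide the section towards the pot to the next hole so that its fork straddles the stem of the lid, and let the pin drop fully home in that hole. Finish still gripping the plunger's knob with the pin home, so that I can tighten its lock nut, and do not knock the other things on the bench about.

Things in the scene. Friction and masses are not known exactly. Their poses are not given: they have to be found in the camera images.
- shaker: bench shaker, fixed: low grey housing 288 x 104 x 32 mm carrying an open steel pot and, beyond it, a square tube with three holes in its top. Origin on the bench under the pot's axis; z up; +x runs along the tube away from the pot (housing x -56 to +232 mm, y +-52 mm)
- pot_rim (a point): centre of the pot's mouth at rim height, 94 mm above the bench; axes as the shaker's. The rim is 89 mm outside and 76 mm inside diameter
- lock_hole (a point): mouth of the tube's hole nearest the pot, where the pin belongs at the end; axes as the shaker's. The tube is 26 mm square, from x = 62 to 222 mm of the shaker, its top 97.5 mm above the bench; holes 12.5 mm wide at x = 78 (this one), 142 (start) and 206 mm
- slide (a joint): position in m of the sliding section (sleeve round the tube, with fork and plunger): 0 = pin over the middle hole, where it starts locked (within 2 mm); 0.064 = pin over the hole nearest the pot; grows towards the pot (the shaker's -x); end stops -0.066 and 0.074. Slides with about 2 N of friction, only when the pin is out of its hole
- fork_tips (a point): midway between the ends of the fork's prongs, 103.5 mm above the bench, 88 mm ahead of the pin's axis. The fork is a 4 mm flat bar, underside 3.5 mm above a seated lid's flange, 52 mm wide, slot 24 mm wide and deep. At the start the prongs end 54 mm from the pot's axis
- plunger: spring plunger on the sliding section: upright round knob on a 9 mm pin. Origin at the knob's centre, 139.5 mm above the bench with the pin home; knob from 14 mm below to 17.5 mm above it, 25 mm diameter, top 7 mm flared to 30; a nut 8 mm beneath it. Pulls straight up by up to 16 mm against a spring of 4 to 7 N; 10 mm frees the pin; springs back down by itself
- pin_tip (a point): lower, round end of the plunger's pin: 10 mm below the tube's top when it is home in a hole
- lid: loose metal lid, about 0.2 kg, knob up. Origin at the centre of its underside, which is a chamfered locating plug of 69 mm diameter, 8 mm deep; above it a flange of 92 mm diameter (8 to 12 mm up), a stem of 14 mm diameter (to 26 mm) and a black knob of 30 mm diameter (26 to 47 mm). Seated, its origin is on the pot's axis 8 mm below the rim
- lid_knob (a point): middle of the lid's knob, 36 mm above the lid's origin; the place to grip it. The lid starts right of or behind the bench vice, which is fixed, about 125 mm high, between it and the shaker; a tall steel cabinet stands right of the bench (beyond x = 0.55 m, y = -0.40 m)
- paint_tin: round paint tin, 78 mm across and 77 mm high, a bystander; origin at the centre of its foot
- tape_roll: roll of masking tape lying flat, 101 mm across and 24 mm high, a bystander; origin at the centre of its underside
- pliers: pliers lying flat, 190 mm long and 13 mm high, a bystander
- spanner: open-ended spanner lying flat, 161 mm long and 6 mm high, a bystander
- oil_can: oil can with a long spout, 202 mm high, standing towards the back, a bystander
- tea_mug: mug, 78 mm across and 97 mm high, a bystander

How it is judged (in metres and radians):
On the way, in this order (a step that is already met when the one before it is completed fails the run):
1. the lid is seated level on the pot's rim and let go, the section still in its starting hole (horizontal distance between lid and pot_rim below 0.005 m and z of lid in the frame of pot_rim below -0.0055 m and angle between lid's own z axis and vertical below 0.04 rad and contact force between the fingers and lid below 0.05 N and value of joint slide between -0.006 and 0.006 m), for 0.2 s.
2. the plunger is pulled up out of the starting hole by the fingers, the lid staying seated (horizontal distance between lid and pot_rim below 0.005 m and z of lid in the frame of pot_rim below -0.0055 m and angle between lid's own z axis and vertical below 0.04 rad and z of pin_tip in the frame of lock_hole above -0.002 m and value of joint slide below 0.03 m and contact force between the fingers and plunger above 5 N), for 0.1 s.
At the end, for the whole second after the job is handed in: Lid on the pot, centred within 5 mm, level within 0.04 rad, its plug at least 5.5 mm below the rim, not touched. Pin in the hole nearest the pot, within 4.5 mm along the tube, its tip at least 7 mm below the tube's top. Fingers still grip the plunger (over 5 N) (horizontal distance between lid and pot_rim below 0.005 m and z of lid in the frame of pot_rim below -0.0055 m and angle between lid's own z axis and vertical below 0.04 rad and contact force between the fingers and lid below 0.05 N and x of pin_tip in the frame of lock_hole between -0.0045 and 0.0045 m and z of pin_tip in the frame of lock_hole below -0.007 m and contact force between the fingers and plunger above 5 N); the arm keeps its last pose, push and grip.
It fails at once if the lid falls freely (dropped) (contact force between lid and anything else below 0.01 N and linear speed of lid above 0.45 m/s).
It fails at once if a bystander is knocked about (moved more than 3 cm) (distance of any of paint_tin, tape_roll, pliers, spanner, oil_can, tea_mug from where it was at the start of the episode above 0.03 m).
It also fails if it takes over 54 s, if anything falls off the work surface, if the arm or the gripper's body presses on something with over 40 N, if the wrist force passes 120 N, or if a joint passes its speed limit or range.

## Working session

There is one attempt and no reset: what is moved stays moved. The work goes in short steps, Python scripts to look and compute and a tool call to move; the robot and the scene stay as the last step left them, time stands still between calls to the robot, and variables do not carry over. Pictures are saved under pics/ and viewed, at most 10 in all, crops included, and the job is handed in when it is done.

Besides the shell and the picture viewer there is one more tool, called as name(argument=value, ...), one argument or row to a line, values as JSON. arm_command: Moves the arm, as the interface text tells. Its arguments: {"type":"object","properties":{"series":{"type":"array","items":{"type":"number"}}},"required":["series"]}

```bash
ls; mkdir -p pics; python3 - <<'E'
from cell import monitor, viewer, workorder
import numpy as np,cv2
s=monitor.read_state();print(s)
for n in("scene","side"):
    p,d=viewer.get_image(n);m=viewer.camera_model(n)
    np.savez(f"pics/{n}0.npz",p=p,d=d,**{k:np.array(v) for k,v in m.items()})
    cv2.imwrite(f"pics/{n}0.png",p[:,:,::-1]);print(n,m)
E
```

```text
pics
{'clock': 0.0, 'qpos': array([-1.18778815,  0.62935651,  0.03846118,  1.51834427, -0.02702748,
        0.99630588, -0.01998435]), 'qd': array([-1.16590433e-04,  6.53167377e-04,  9.18209171e-04, -6.32898276e-04,
        8.99869519e-04, -7.50768431e-05, -9.46160068e-04]), 'tau': array([ 2.01916606e-05, -5.63393104e+01,  1.22582886e+00, -1.93445581e+01,
        1.08931668e-02,  1.08044173e-02, -6.78483488e-06]), 'eef_pos': array([281.71236202, 585.02735103, 197.49035395]), 'tool_rot': array([-3.13969710e+00,  1.33900509e-05,  2.69277017e+00]), 'force': array([ 0.80379966, -0.70740033, -0.6918349 ]), 'torque': array([ 0.00290975, -0.00754451,  0.03667182]), 'gripper_force': 0.0, 'width': 85.58744293480424}
scene {'mtx': array([[564.14346614,   0.        , 309.30285862],
       [  0.        , 564.14346614, 231.34308565],
       [  0.        ,   0.        ,   1.        ]]), 'dist_coeffs': array([-0.13158944,  0.        ,  0.        ,  0.        ,  0.        ]), 'R': array([[-0.86178703, -0.50716605, -0.01028193],
       [-0.37507994,  0.65072808, -0.66020301],
       [ 0.34152329, -0.56509784, -0.75101682]]), 't': array([ 640.91364926,  132.49109445, 1316.64751531])}
side {'mtx': array([[543.96912064,   0.        , 321.60343359],
       [  0.        , 543.96912064, 247.44221193],
       [  0.        ,   0.        ,   1.        ]]), 'dist_coeffs': array([-0.17073975,  0.        ,  0.        ,  0.        ,  0.        ]), 'R': array([[-8.87436730e-01, -4.60929173e-01, -5.89635028e-04],
       [-2.14989274e-01,  4.15054295e-01, -8.84030285e-01],
       [ 4.07720079e-01, -7.84394180e-01, -4.67429255e-01]]), 't': array([ 642.85997735,  108.95536551, 1308.33003948])}
```

View pics/scene0.png

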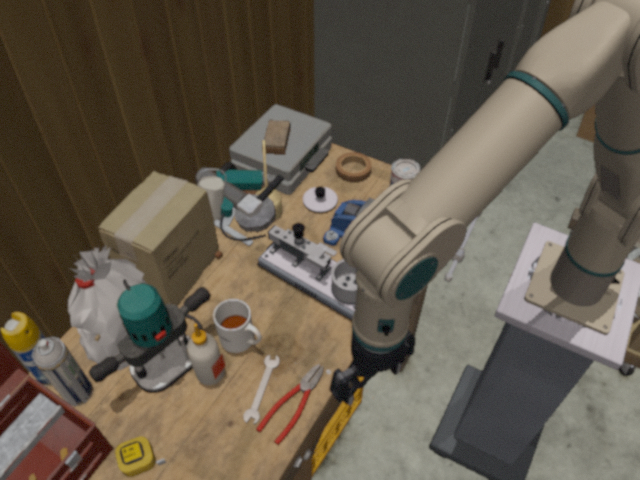

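View pics/side0.png

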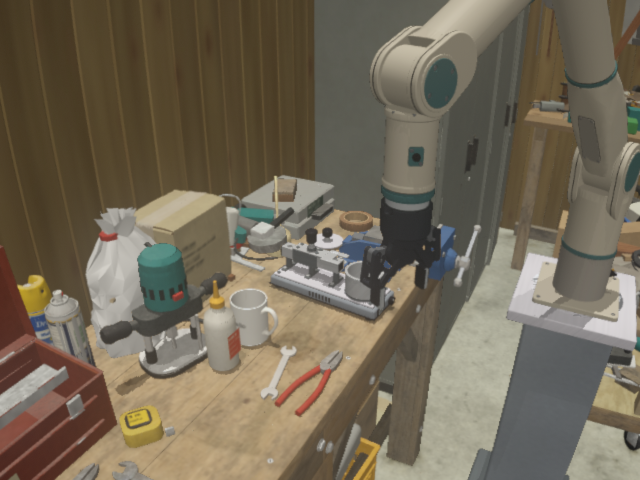

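The scene picture shows the lid at about (320,198) with its knob at (320,190), the plunger knob at (298,231), and the pot at (350,280), partly hidden by the arm. The oil can stands at about (205,350) and the mug at (235,325). The vice is at (345,215) and the tape roll at (353,166).

```bash
cat > h.py <<'E'
import numpy as np,cv2
def cloud(d,m):
    K,D,R,t=[np.array(m[k],float) for k in("mtx","dist_coeffs","R","t")]
    v,u=np.mgrid[0:480,0:640]
    n=cv2.undistortPoints(np.stack([u,v],-1).reshape(-1,1,2).astype(float),K,D).reshape(480,640,2)
    X=np.dstack([n[...,0]*d,n[...,1]*d,d])
    return (X-t)@R, n      # world pts
def ray(uv,z,m):
    K,D,R,t=[np.array(m[k],float) for k in("mtx","dist_coeffs","R","t")]
    n=cv2.undistortPoints(np.array(uv,float).reshape(-1,1,2),K,D).reshape(-1,2)
    r=np.c_[n,np.ones(len(n))]@R; c=-R.T@t
    return c+r*((z-c[2])/r[:,2])[:,None]
E
python3 - <<'E'
from h import *
a=[]
for n,(x0,y0) in(("scene",(240,150)),("side",(260,215))):
    f=np.load(f"pics/{n}0.npz");W,_=cloud(f["d"],f)
    c=f["p"][y0:y0+150,x0:x0+200,::-1]
    a.append(cv2.resize(c,(400*1,300),interpolation=cv2.INTER_CUBIC))
    # height map, top-down
    pts={"scene":[(320,190),(320,203),(298,231),(350,270),(290,250),(345,215),(262,262),(353,315)],"side":[(327,235),(312,235),(355,275),(310,255)]}[n]
    for u,v in pts: print(n,(u,v),W[v,u].round(0))
    P=W.reshape(-1,3);ok=(P[:,0]>300)&(P[:,0]<900)&(P[:,1]>-400)&(P[:,1]<500)&(f["d"].ravel()>0)
    P=P[ok]; H=np.zeros((300,400),np.float32)
    i=((900-P[:,0])/2).astype(int).clip(0,299);j=((450-P[:,1])/2).astype(int)
    g=(j>=0)&(j<400);np.maximum.at(H,(i[g],j[g]),P[g,2])
    a.append(cv2.applyColorMap((H.clip(0,170)*1.5).astype(np.uint8),cv2.COLORMAP_JET))
cv2.imwrite("pics/combo.png",np.vstack([np.hstack(a[:2]),np.hstack(a[2:])]))
E
```

```text
scene (320, 190) [672.  66.  47.]
scene (320, 203) [666.  76.  10.]
scene (298, 231) [595. 297. 157.]
scene (350, 270) [481. 262.  51.]
scene (290, 250) [617. 301.  82.]
scene (345, 215) [566. 126.  64.]
scene (262, 262) [682. 328.  25.]
scene (353, 315) [318. 598. 438.]
side (327, 235) [669.  74.  34.]
side (312, 235) [595. 297. 150.]
side (355, 275) [492. 279.  62.]
side (310, 255) [596. 306. 102.]
```

View pics/combo.png

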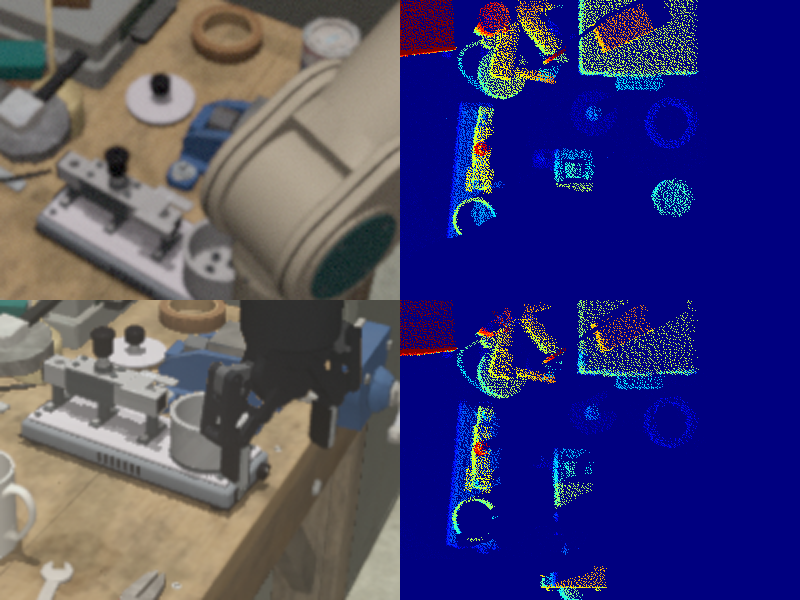

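The height map clearly shows the shaker running along x: the pot near (465,300) and the plunger near (595,295). The lid is near (672,68), with the vice around x 520–605, y 65–145. Next I fit circles to the features.

```bash
python3 - <<'E'
from h import *
from scipy.optimize import least_squares
def circ(P,r=None):
    f=lambda q:np.hypot(P[:,0]-q[0],P[:,1]-q[1])-(r or q[2])
    s=least_squares(f,[*P[:,:2].mean(0)]+([] if r else [40]),loss="soft_l1",f_scale=1);return s.x.round(1),len(P)
for n in("scene","side"):
    f=np.load(f"pics/{n}0.npz");W,_=cloud(f["d"],f);P=W[f["d"]>0].reshape(-1,3)
    def box(x0,x1,y0,y1,z0,z1):
        return P[(P[:,0]>x0)&(P[:,0]<x1)&(P[:,1]>y0)&(P[:,1]<y1)&(P[:,2]>z0)&(P[:,2]<z1)]
    k=box(570,620,270,320,152,162);print(n,"knobtop",np.median(k,0).round(1),(k.min(0)+k.max(0))/2,np.ptp(k,axis=0))
    r=box(400,520,250,360,90,98);print("rim",circ(r),r.min(0).round(),r.max(0).round())
    k=box(640,700,40,100,43,52);print("lidknob",k.mean(0).round(1),(k.min(0)+k.max(0))/2,np.ptp(k,axis=0))
    k=box(620,720,20,120,8,16);c=(k.min(0)+k.max(0))/2
    print("flange",c.round(1),np.ptp(k,axis=0).round())
    h=box(400,720,230,370,20,40);print("housing",cv2.minAreaRect(h[:,:2].astype(np.float32)))
    t=box(520,700,260,330,94,108);l=cv2.fitLine(t[:,:2].astype(np.float32),cv2.DIST_HUBER,0,.01,.01).ravel();print("tube",l,np.degrees(np.arctan2(l[1],l[0])))
    v=box(450,625,-20,160,20,140);print("vice",v.min(0).round(),v.max(0).round())
    for z in (40,60,80,100):
        b=box(600,780,-60,260,z,300)
        # anything near lid
    b=box(610,780,-60,170,55,400);print("near lid tall",len(b),b.min(0).round() if len(b) else 0,b.max(0).round() if len(b) else 0)
E
```

```text
scene knobtop [601.8 286.5 155.5] [602.22761778 286.28499919 155.70135016] [29.22934004 30.21764342  7.12268136]
rim (array([460.8, 300.3,  40.4]), 156) [432. 272.  90.] [504. 343.  97.]
lidknob [673.2  63.6  46.1] [672.94174735  62.0343072   46.9481749 ] [27.637388   26.26887339  7.84421857]
flange [674.2  64.7  11.9] [91. 89.  8.]
housing ((559.7547607421875, 298.451171875), (269.5783386230469, 115.65961456298828), 0.3608797490596771)
tube [ 9.9812639e-01 -6.1185945e-02  5.9478143e+02  2.8951489e+02] -3.5078874
vice [517.  34.  20.] [603. 159.  96.]
near lid tall 1221 [720. -60.  55.] [780. 170. 151.]
side knobtop [601.5 290.2 155.6] [603.00101812 286.24421857 155.9263939 ] [29.09561107 31.79272186  7.83288369]
rim (array([460.9, 300.8,  41.2]), 130) [417. 261.  90.] [506. 346.  97.]
lidknob [674.9  65.6  46. ] [675.65114496  65.0272826   46.37422132] [29.0681747  25.50790822  6.30100035]
flange [674.   66.3  12. ] [86. 92.  8.]
housing ((548.9264526367188, 301.9825439453125), (105.92469024658203, 296.78155517578125), 88.79544067382812)
tube [ 9.9943042e-01 -3.3746064e-02  6.0144055e+02  2.9285550e+02] -1.9338742
vice [457.  63.  20.] [603. 144.  96.]
near lid tall 818 [722. -60.  55.] [780. 170. 146.]
```

arm_command(
  series=[100,-3.1,-1.6,-2,-4,100,-6.2,-3.2,-4,-8,100,-9.3,-4.8,-6,-12,100,-12.4,-6.4,-8,-16,100,-15.5,-8,-10,-20],
)

```text
clock: 0.52
eef_pos: [387.5, 444.6, 298.9]
tool_rot: [-3.141, -0.0, 3.046]
force: [1.2, 0.9, 0.1]
width: 85.3
gripper_force: 0.0
```

```bash
cat > go.py <<'E'
import sys,numpy as np
from cell import monitor
from scipy.spatial.transform import Rotation as Ro
def go(x,y,z,yaw=174.3):
    s=monitor.read_state();R=Ro.from_euler("xyz",s["tool_rot"]).as_matrix()
    cur=np.degrees(np.arctan2(R[1,0],R[0,0]))
    print("t",round(s["clock"],2),"pos",s["eef_pos"].round(1),"yaw",cur.round(2),"tilt",np.degrees(np.arccos(-R[2,2])).round(2),"F",s["force"].round(1),"w",round(s["width"],1),"gf",round(s["gripper_force"],1),"q",s["qpos"].round(2))
    print("delta cm",(R.T@(np.array([x,y,z])-s["eef_pos"])/10).round(2),"turn",((cur-yaw+180)%360-180).round(2))
if __name__=="__main__": go(*map(float,sys.argv[1:]))
E
python3 go.py 674 65 200
```

```text
t 0.52 pos [387.5 444.6 298.9] yaw 174.5 tilt 0.06 F [1.2 0.9 0.1] w 85.3 gf 0.0 q [-0.87  0.45 -0.04  1.55  0.02  1.14  0.55]
delta cm [-32.16 -35.03   9.91] turn 0.2
```

arm_command(
  series=[100,-2.6,-2.85,0,0,100,-5.2,-5.7,0,0,100,-7.8,-8.55,0,0,100,-10.4,-11.4,0,0,100,-13,-14.25,0,0],
)

```text
clock: 0.93
eef_pos: [502.7, 289.7, 298.2]
tool_rot: [-3.141, -0.001, 3.042]
force: [0.5, 1.1, 0.1]
width: 85.6
gripper_force: 0.0
```

arm_command(
  series=[100,-2.6,-2.85,0,0,100,-5.2,-5.7,0,0,100,-7.8,-8.55,0,0,100,-10.4,-11.4,0,0,100,-13,-14.25,0,0],
)

```text
clock: 1.35
eef_pos: [617.8, 135.0, 298.0]
tool_rot: [-3.141, -0.001, 3.042]
force: [0.8, 0.8, -0.9]
width: 85.2
gripper_force: 0.0
```

arm_command(
  series=[100,-2.6,-2.85,0,0,100,-5.2,-5.7,1,0,100,-6.1,-6.5,4,0,100,-6.1,-6.5,8,0,100,-6.1,-6.5,10,0],
)

```text
clock: 1.77
eef_pos: [669.4, 63.8, 193.4]
tool_rot: [-3.14, -0.006, 3.039]
force: [-2.2, 0.6, -0.6]
width: 85.4
gripper_force: 0.0
```

```bash
python3 go.py 674 65 150; python3 - <<'E'
from h import *
from cell import viewer
m=viewer.camera_model("wrist");p,d=viewer.get_image("wrist");cv2.imwrite("pics/w1.png",p[:,:,::-1])
W,_=cloud(d,m)
P=W[(d>0)]
k=P[(abs(P[:,0]-674)<40)&(abs(P[:,1]-65)<40)&(P[:,2]>40)&(P[:,2]<52)]
if len(k):print("knob",(k.min(0)+k.max(0))/2,np.median(k,0),np.ptp(k,axis=0))
k=P[(abs(P[:,0]-674)<70)&(abs(P[:,1]-65)<70)&(P[:,2]>9)&(P[:,2]<16)]
if len(k):print("flange",(k.min(0)+k.max(0))/2,np.ptp(k,axis=0))
E
```

```text
t 1.77 pos [669.4  63.8 193.4] yaw 174.12 tilt 0.37 F [-2.2  0.6 -0.6] w 85.4 gf 0.0 q [-0.15  0.67  0.03  1.45 -0.02  1.03  1.35]
delta cm [-0.47  0.18  4.34] turn -0.18
knob [674.1661088   60.71126428  44.49626299] [673.21691036  61.01466359  46.00147742] [29.56265438 28.88901546  8.37107721]
flange [674.1183941   60.96652832  11.82670756] [90.92453063 91.24054496  5.58195952]
```

View pics/w1.png

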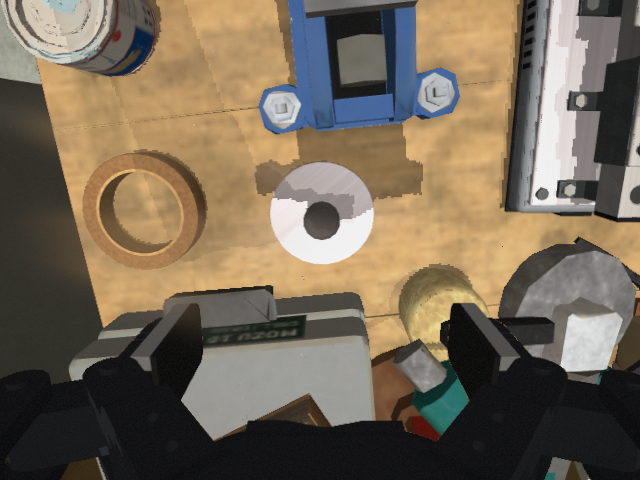

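The wrist view shows the lid centred near (322,212) and its knob near (321,220), with nothing inside the finger span. The tape roll is at (145,210) and the vice at the top. I'll go down part way and re-measure at rest.

arm_command(
  series=[100,-0.2,0,2.5,0,100,-0.5,-0.1,5.5,0,100,-0.5,-0.1,8,0,100,-0.5,-0.1,9,0,100,-0.5,-0.1,9,0],
)

```text
clock: 2.23
eef_pos: [674.4, 64.7, 106.1]
tool_rot: [-3.141, -0.005, 3.042]
force: [-1.3, 0.6, -0.3]
width: 85.3
gripper_force: 0.0
```

```bash
cat > k.py <<'E'
import sys
from h import *
from cell import viewer
def blob(x,y,r,z0,z1):
    m=viewer.camera_model("wrist");p,d=viewer.get_image("wrist")
    W,_=cloud(d,m);P=W[d>0]
    k=P[(np.hypot(P[:,0]-x,P[:,1]-y)<r)&(P[:,2]>z0)&(P[:,2]<z1)]
    if len(k):print("blob",((k.min(0)+k.max(0))/2).round(1),k.mean(0).round(1),np.ptp(k,axis=0).round(1),len(k))
    return p,P
if __name__=="__main__": blob(*map(float,sys.argv[1:]))
E
python3 k.py 674 62 70 9 16; python3 k.py 674 62 40 42 52; python3 go.py 674 62 20
```

```text
blob [674.6  60.9  11.8] [671.5  61.3  11.8] [92.2 91.3  5.5] 12092
blob [674.3  61.   45.3] [673.5  61.1  45.8] [29.8 29.   6.5] 1799
t 2.33 pos [677.2  64.9 109.6] yaw 174.3 tilt 0.08 F [ 0.9 -0.2  0.3] w 85.1 gf 0.0 q [-0.15  0.77  0.03  1.51 -0.02  0.87  1.35]
delta cm [ 0.3  -0.33  8.96] turn -0.0
```

arm_command(
  series=[100,0.2,-0.3,2.5,0,100,0.3,-0.4,5,0,100,0.3,-0.4,7.5,0,100,0.3,-0.4,9,0,100,0.3,-0.4,9,0],
)

```text
clock: 2.75
eef_pos: [671.9, 61.0, 17.2]
tool_rot: [-3.141, -0.003, 3.042]
force: [-0.7, -1.0, -0.2]
width: 85.3
gripper_force: 0.0
```

arm_command(
  series=[60,0,0,0,0,40,0,0,0,0,30,0,0,0,0,20,0,0,0,0,10,0,0,0,0],
)

```text
clock: 3.17
eef_pos: [673.9, 61.1, 19.7]
tool_rot: [3.141, 0.002, 3.042]
force: [0.5, 0.0, -1.0]
width: 25.5
gripper_force: 0.0
```

```bash
python3 go.py 674 62 20
```

```text
t 3.17 pos [673.9  61.1  19.7] yaw 174.28 tilt 0.12 F [ 0.5  0.  -1. ] w 25.5 gf 0.0 q [-0.14  0.87  0.02  1.57 -0.02  0.7   1.36]
delta cm [-0.01  0.1  -0.03] turn -0.02
```

arm_command(
  series=[0,0,0,0,0,0,0,0,0,0,0,0,0,0,0,0,0,0,0,0,0,0,0,0,0],
)

```text
clock: 3.58
eef_pos: [672.9, 60.9, 18.3]
tool_rot: [-3.142, -0.0, 3.042]
force: [0.8, 0.6, -0.1]
width: 0.1
gripper_force: 0.0
```

```bash
python3 - <<'E'
from h import *
from cell import viewer
for n,(x0,y0) in(("scene",(240,130)),("side",(250,180))):
    p,d=viewer.get_image(n);cv2.imwrite(f"pics/{n}1.png",cv2.resize(p[y0:y0+150,x0:x0+200,::-1],(400,300)))
p,d=viewer.get_image("wrist")
cv2.imwrite("pics/c1.png",np.vstack([np.hstack([cv2.imread("pics/scene1.png"),cv2.imread("pics/side1.png")]),np.hstack([cv2.resize(p[:,:,::-1],(400,300)),np.zeros((300,400,3),np.uint8)])]))
E
```

```text
(no output)
```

View pics/c1.png

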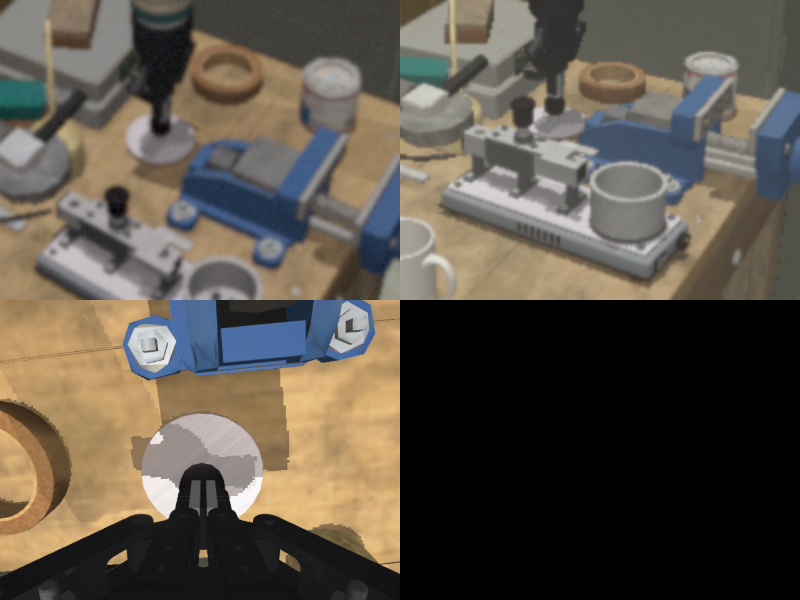

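The lid's knob is in front of the shut fingers, on the −x side, at about (203,475) in the wrist tile, so the grasp missed. I'll measure where the lid is now, and where the fingers are.

```bash
python3 - <<'E'
from h import *
from cell import viewer,monitor
from k import blob
print(monitor.read_state()["eef_pos"])
for n in("scene","side","wrist"):
    m=viewer.camera_model(n);p,d=viewer.get_image(n);W,_=cloud(d,m);ok=(d>0)&(np.hypot(W[...,0]-665,W[...,1]-62)<80)
    k=W[ok&(abs(W[...,2]-12)<3)];print(n,"flange",k.min(0).round(1),k.max(0).round(1))
    for z in range(20,120,10):
        k=W[ok&(abs(W[...,2]-z)<5)]
        if len(k)>3:print(z,len(k),k.min(0).round(0)[:2],k.max(0).round(0)[:2])
E
```

```text
[672.94065199  60.90554548  18.3174885 ]
scene flange [627.9  16.7   9. ] [719.5 109.   15. ]
20 40 [631.  21.] [715. 107.]
30 22 [661.  57.] [683.  76.]
40 49 [598.  55.] [687.  79.]
50 50 [587.  56.] [683. 104.]
60 27 [586.  55.] [680.  93.]
70 29 [661.  56.] [680.  78.]
80 19 [660.  57.] [671.  78.]
90 17 [659.  57.] [668.  76.]
100 47 [658.  30.] [684.  97.]
110 50 [657.  24.] [684. 103.]
side flange [631.5  18.9   9.1] [714.9 111.5  15. ]
20 17 [629.  52.] [700.  98.]
30 26 [662.  52.] [688.  78.]
40 43 [660.  52.] [690.  80.]
50 48 [591.  10.] [728. 103.]
60 30 [591.  12.] [723.  98.]
70 23 [662.  63.] [681.  81.]
80 36 [661.  60.] [682.  83.]
90 21 [661.  50.] [681.  80.]
100 60 [660.  24.] [691.  97.]
110 55 [658.  19.] [688. 108.]
wrist flange [585.1  15.6   9. ] [713.2 113.1  15. ]
20 2468 [585.  23.] [604. 112.]
30 534 [587.  47.] [673. 111.]
40 1758 [587.  47.] [674. 111.]
50 4157 [586.  48.] [672. 110.]
60 1350 [585.  49.] [668. 105.]
70 1064 [661.  49.] [668.  76.]
80 1035 [661.  49.] [668.  76.]
90 1781 [658.  36.] [685.  84.]
100 5884 [656.  25.] [686. 100.]
110 10365 [655.  19.] [686. 107.]
```

The lid has not moved: its flange is still centred at about (673.7, 63). The fingers must therefore have closed above the knob, so I'll measure the fingertip height from the depth image.

```bash
python3 - <<'E'
from h import *
from cell import viewer
m=viewer.camera_model("wrist");p,d=viewer.get_image("wrist");W,_=cloud(d,m)
for u in(315,325,335):
    print("col",u,[(v,*W[v,u].round(0).astype(int)) for v in range(250,420,10)])
cv2.imwrite("pics/w2.png",cv2.resize(p[240:400,220:430,::-1],(787,600),interpolation=cv2.INTER_CUBIC))
E
```

```text
col 315 [(250, np.int64(660), np.int64(59), np.int64(12)), (260, np.int64(665), np.int64(58), np.int64(13)), (270, np.int64(660), np.int64(59), np.int64(40)), (280, np.int64(662), np.int64(59), np.int64(45)), (290, np.int64(662), np.int64(60), np.int64(56)), (300, np.int64(662), np.int64(60), np.int64(66)), (310, np.int64(661), np.int64(60), np.int64(74)), (320, np.int64(662), np.int64(60), np.int64(81)), (330, np.int64(662), np.int64(60), np.int64(87)), (340, np.int64(661), np.int64(61), np.int64(95)), (350, np.int64(661), np.int64(61), np.int64(100)), (360, np.int64(663), np.int64(60), np.int64(101)), (370, np.int64(667), np.int64(60), np.int64(99)), (380, np.int64(671), np.int64(60), np.int64(98)), (390, np.int64(674), np.int64(59), np.int64(98)), (400, np.int64(677), np.int64(59), np.int64(98)), (410, np.int64(680), np.int64(59), np.int64(99))]
col 325 [(250, np.int64(661), np.int64(63), np.int64(12)), (260, np.int64(665), np.int64(63), np.int64(13)), (270, np.int64(660), np.int64(63), np.int64(41)), (280, np.int64(663), np.int64(63), np.int64(44)), (290, np.int64(607), np.int64(
[... 783 characters left out ...]
, np.int64(663), np.int64(67), np.int64(45)), (290, np.int64(662), np.int64(67), np.int64(58)), (300, np.int64(662), np.int64(66), np.int64(66)), (310, np.int64(662), np.int64(66), np.int64(74)), (320, np.int64(663), np.int64(66), np.int64(80)), (330, np.int64(662), np.int64(66), np.int64(88)), (340, np.int64(661), np.int64(66), np.int64(95)), (350, np.int64(661), np.int64(66), np.int64(100)), (360, np.int64(661), np.int64(66), np.int64(105)), (370, np.int64(665), np.int64(65), np.int64(103)), (380, np.int64(670), np.int64(65), np.int64(100)), (390, np.int64(674), np.int64(65), np.int64(99)), (400, np.int64(676), np.int64(64), np.int64(100)), (410, np.int64(680), np.int64(64), np.int64(99))]
```

View pics/w2.png

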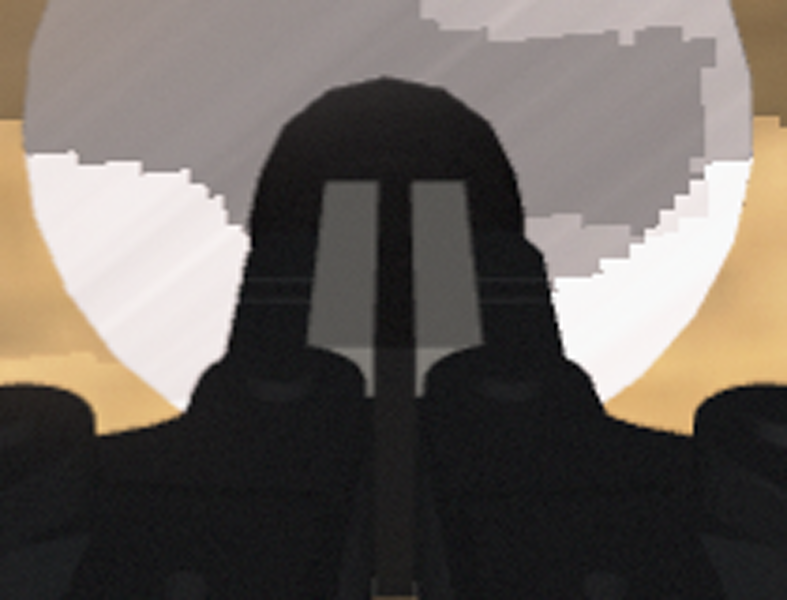

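The fingertips end just above the knob. The picture puts them at crop row ~180 and depth gives z ≈ 50, while the reported TCP z is 18.3. The real tips are therefore about 31 mm higher than reported, and I'll allow for that from here on. I'll open, go 30 mm lower, and grip.

arm_command(
  series=[80,0,0,0,0,80,0,0,0,0,80,0,0,0,0,80,0,0,0,0,80,-0.1,0,0,0],
)

```text
clock: 4.35
eef_pos: [673.8, 60.9, 18.4]
tool_rot: [3.142, -0.0, 3.042]
force: [-0.3, 0.6, 0.2]
width: 60.3
gripper_force: 0.0
```

arm_command(
  series=[80,0,0,1,0,80,0,0,2,0,80,0,0,2.6,0,80,0,0,3,0,80,0,0,3,0],
)

```text
clock: 4.77
eef_pos: [672.6, 60.7, -13.5]
tool_rot: [-3.141, -0.003, 3.042]
force: [-0.1, -0.1, 0.1]
width: 68.1
gripper_force: 0.0
```

arm_command(
  series=[50,0,0,0,0,20,0,0,0,0,0,0,0,0,0,0,0,0,0,0,0,0,0,0,0],
)

```text
clock: 5.18
eef_pos: [674.5, 60.7, -10.8]
tool_rot: [3.142, 0.001, 3.042]
force: [-0.2, 0.3, 3.3]
width: 27.2
gripper_force: 59.2
```

arm_command(
  series=[0,0,0,0,0,0,0,0,0,0,0,0,0,0,0,0,0,0,0,0,0,0,0,0,0],
)

```text
clock: 5.6
eef_pos: [674.5, 60.8, -10.8]
tool_rot: [3.141, 0.001, 3.042]
force: [-0.8, 0.1, 5.2]
width: 27.5
gripper_force: 59.4
```

```bash
python3 go.py 674 62 20
```

```text
t 5.6 pos [674.5  60.8 -10.8] yaw 174.28 tilt 0.06 F [-0.8  0.1  5.2] w 27.5 gf 59.4 q [-0.14  0.92  0.02  1.57 -0.02  0.65  1.36]
delta cm [ 0.06  0.12 -3.08] turn -0.02
```

Gripped (59 N). Next I lift and check.

arm_command(
  series=[0,0,0,-0.6,0,0,0,0,-2,0,0,0,0,-4.5,0,0,0,0,-7.5,0,0,0,0,-11,0],
)

```text
clock: 6.02
eef_pos: [672.3, 60.8, 98.5]
tool_rot: [-3.141, -0.004, 3.042]
force: [0.8, 0.4, -2.3]
width: 27.5
gripper_force: 59.4
```

arm_command(
  series=[0,0,0,-3,0,0,0,0,-5.5,0,0,0,0,-7,0,0,0,0,-7,0,0,0,0,-7,0],
)

```text
clock: 6.43
eef_pos: [674.1, 60.9, 169.3]
tool_rot: [3.141, 0.001, 3.042]
force: [-0.6, 0.1, -2.5]
width: 27.4
gripper_force: 59.5
```

```bash
python3 go.py 460.8 300.5 165; python3 - <<'E'
from h import *
from cell import viewer
for n in("scene","side"):
    m=viewer.camera_model(n);p,d=viewer.get_image(n);W,_=cloud(d,m);ok=(d>0)&(np.hypot(W[...,0]-674,W[...,1]-62)<70)
    k=W[ok&(abs(W[...,2]-188)<12)];print(n,"flange",k.min(0).round(1),k.max(0).round(1),np.median(k,0).round(1))
    P=W[d>0]
    r=P[(abs(P[:,0]-460)<60)&(abs(P[:,1]-300)<60)&(abs(P[:,2]-94)<4)]
    o=cv2.minEnclosingCircle(r[:,:2].astype(np.float32));print("rim",o,np.median(r[:,2]),len(r))
    from scipy.optimize import least_squares
    f=lambda q:np.abs(np.hypot(r[:,0]-q[0],r[:,1]-q[1])-41.2)
    print(least_squares(f,[460,300],loss="soft_l1").x)
    k=P[(abs(P[:,0]-602)<25)&(abs(P[:,1]-287)<25)&(P[:,2]>152)&(P[:,2]<161)];print("plunger",((k.min(0)+k.max(0))/2).round(1))
E
```

```text
t 6.43 pos [674.1  60.9 169.3] yaw 174.29 tilt 0.08 F [-0.6  0.1 -2.5] w 27.4 gf 59.5 q [-0.15  0.7   0.03  1.47 -0.02  0.98  1.36]
delta cm [23.61 21.72  0.41] turn -0.01
scene flange [628.4  13.4 184.6] [721.7 110.  199.3] [665.   72.9 191.5]
rim ((460.6473083496094, 298.6603088378906), 46.26995849609375) 93.1420042873595 294
[460.25463249 299.33904245]
plunger [602.6 287.4 156. ]
side flange [628.8  17.9 179.3] [720.5 112.9 200. ] [668.3  72.6 190.7]
rim ((463.1076354980469, 299.6246032714844), 46.80548858642578) 93.06338027780211 260
[461.29207958 300.9077171 ]
plunger [603.2 289.3 155.9]
```

arm_command(
  series=[0,1.4,1.3,0,0,0,4,3.6,0,0,0,6.7,6,0,0,0,9.4,8.5,0,0,0,12.1,11,0,0],
)

```text
clock: 6.95
eef_pos: [562.0, 182.7, 166.4]
tool_rot: [-3.14, -0.003, 3.041]
force: [0.3, 1.8, -1.9]
width: 27.4
gripper_force: 59.5
```

arm_command(
  series=[0,2.7,2.5,0,0,0,5.4,5,0,0,0,7.9,7.2,0.5,0,0,10,9.2,2,0,0,11.5,10.36,3.5,0],
)

```text
clock: 7.37
eef_pos: [457.1, 300.0, 132.1]
tool_rot: [3.141, -0.002, 3.046]
force: [0.2, 0.2, -2.8]
width: 27.3
gripper_force: 59.5
```

arm_command(
  series=[0,0,0,0,0,0,0,0,0,0,0,0,0,0,0,0,0,0,0,0,0,0,0,0,0],
)

```text
clock: 7.78
eef_pos: [461.6, 295.8, 133.5]
tool_rot: [-3.141, 0.001, 3.04]
force: [0.1, -0.4, -2.1]
width: 27.2
gripper_force: 59.6
```

```bash
cat > lid.py <<'E'
from h import *
from cell import viewer,monitor
from scipy.optimize import least_squares
def fit(p,r):
    return least_squares(lambda q:np.hypot(p[:,0]-q[0],p[:,1]-q[1])-r,p[:,:2].mean(0),loss="soft_l1").x.round(1)
s=monitor.read_state();zl=s["eef_pos"][2]+10.8
print("lid z",zl)
ims=[]
for n in("scene","side","wrist"):
    m=viewer.camera_model(n);p,d=viewer.get_image(n);W,_=cloud(d,m);ok=(d>0)&(np.hypot(W[...,0]-460,W[...,1]-300)<70)
    k=W[ok&(abs(W[...,2]-zl-12)<2)]
    # plane-fit of flange top and outer boundary via hull
    h=cv2.convexHull(k[:,:2].astype(np.float32)).reshape(-1,2)
    A=np.c_[k[:,:2],np.ones(len(k))];c=np.linalg.lstsq(A,k[:,2],rcond=None)[0]
    print(n,"flange",fit(h,45.5),((k.min(0)+k.max(0))/2).round(1),np.ptp(k,axis=0).round(1),"zmed",np.median(k[:,2]).round(1),"slope",c[:2].round(3),len(k))
    r=W[ok&(abs(W[...,2]-93)<2)]
    if len(r)>20:print("   rim",fit(r,41.5),len(r),r.min(0).round(),r.max(0).round())
    k=W[(d>0)&(np.hypot(W[...,0]-602,W[...,1]-287)<25)&(W[...,2]>152)&(W[...,2]<161)]
    if len(k)>10:print("   plunger",((k.min(0)+k.max(0))/2).round(1),np.ptp(k,axis=0).round(1))
    k=W[(d>0)&(np.hypot(W[...,0]-550,W[...,1]-290)<80)&(abs(W[...,2]-105)<2)]
    cv2.imwrite(f"pics/last_{n}.png",p[:,:,::-1])
E
python3 lid.py; python3 go.py 460.5 297 140
```

```text
lid z 144.33739113374335
scene flange [461.3 298.2] [462.3 297.5 156.3] [90.9 91.5  4. ] zmed 155.9 slope [-0.002  0.002] 564
   rim [460.9 298.6] 162 [416. 264.  91.] [528. 343.  95.]
   plunger [601.7 286.6 156. ] [28.3 26.5  8. ]
side flange [463.  298.7] [463.2 297.9 156.3] [91.9 92.5  4. ] zmed 156.2 slope [0.002 0.006] 490
   rim [461.9 299.6] 219 [417. 254.  91.] [529. 345.  95.]
   plunger [602.9 288.  155.4] [28.1 29.8  6.8]
wrist flange [461.5 297.2] [461.8 297.1 156.3] [92.1 91.2  4. ] zmed 156.3 slope [-0.001  0.003] 23365
   rim [460.4 298.1] 1427 [416. 267.  91.] [439. 337.  95.]
t 7.93 pos [461.1 296.3 133.7] yaw 174.21 tilt 0.03 F [-0.1 -0.1 -2.4] w 27.3 gf 59.6 q [-0.64  0.57  0.03  1.87 -0.03  0.7   0.87]
delta cm [ 0.07  0.06 -0.63] turn -0.09
```

The lid is level and within about 1.5 mm of the pot's axis. I'll correct that and lower it.

arm_command(
  series=[0,0.1,0.1,1,0,0,0.1,0.1,2.2,0,0,0.1,0.1,3.4,0,0,0.1,0.1,4.3,0,0,0.1,0.1,4.7,0],
)

```text
clock: 8.35
eef_pos: [458.6, 297.4, 84.7]
tool_rot: [-3.14, -0.002, 3.042]
force: [-0.1, -0.2, -2.9]
width: 27.5
gripper_force: 59.6
```

arm_command(
  series=[0,0,0,0.2,0,0,0,0,0.4,0,0,0,0,0.6,0,0,0,0,0.8,0,0,0,0,0.8,0],
)

```text
clock: 8.77
eef_pos: [459.6, 298.0, 78.4]
tool_rot: [3.142, 0.0, 3.042]
force: [-0.4, 0.7, -2.3]
width: 27.8
gripper_force: 59.6
```

```bash
python3 lid.py; python3 go.py 460.1 297.3 75.2
```

```text
lid z 89.1772936948421
scene flange [459.8 300. ] [470.7 300.1 101.2] [113.7  91.3   4. ] zmed 100.9 slope [ 0.002 -0.   ] 516
   rim [462.1 301.8] 32 [417. 279.  91.] [526. 344.  95.]
   plunger [601.6 285.8 155.8] [28.4 28.7  7.2]
side flange [461.5 301. ] [471.4 301.  101.2] [111.8  90.4   4. ] zmed 101.0 slope [0.002 0.002] 499
   rim [462.4 300.9] 72 [418. 278.  91.] [528. 347.  95.]
   plunger [603.4 288.2 155.7] [29.5 27.3  6.9]
wrist flange [459.8 299.1] [465.9 299.  101.2] [103.7  91.1   4. ] zmed 101.3 slope [-0.001  0.003] 23359
   rim [482.1 296.6] 321 [520. 280.  91.] [525. 305.  95.]
t 8.92 pos [459.7 298.1  78.6] yaw 174.28 tilt 0.03 F [-0.6  0.  -2.3] w 27.2 gf 59.6 q [-0.64  0.65  0.03  1.91 -0.03  0.58  0.87]
delta cm [-0.05 -0.07  0.34] turn -0.02
```

arm_command(
  series=[0,0,0,0.1,0,0,0,0,0.2,0,0,0,0,0.3,0,0,0,0,0.35,0,0,0,0,0.35,0],
)

```text
clock: 9.33
eef_pos: [459.5, 298.0, 75.1]
tool_rot: [3.141, 0.0, 3.042]
force: [-1.3, -0.4, 1.4]
width: 27.2
gripper_force: 60.0
```

```bash
python3 go.py 460.1 297.3 75.2
```

```text
t 9.33 pos [459.5 298.   75.1] yaw 174.29 tilt 0.01 F [-1.3 -0.4  1.4] w 27.2 gf 60.0 q [-0.64  0.66  0.03  1.92 -0.03  0.57  0.87]
delta cm [-0.06 -0.07 -0.01] turn -0.01
```

arm_command(
  series=[0,0,0,0.05,0,10,0,0,0.05,0,35,0,0,0.05,0,50,0,0,0.05,0,70,0,0,0.05,0],
)

```text
clock: 9.75
eef_pos: [459.8, 298.1, 74.4]
tool_rot: [3.141, 0.0, 3.042]
force: [0.4, 1.0, 0.5]
width: 53.1
gripper_force: 0.0
```

arm_command(
  series=[80,0,0,0,0,80,0,0,0,0,80,0,0,0,0,80,0,0,-0.5,0,80,0,0,-1.5,0],
)

```text
clock: 10.17
eef_pos: [458.7, 297.4, 89.0]
tool_rot: [-3.14, -0.002, 3.042]
force: [0.3, -0.2, 0.5]
width: 68.3
gripper_force: 0.0
```

arm_command(
  series=[80,0,0,-2,0,80,0,0,-5,0,80,0,0,-8,0,80,0,0,-10,0,80,0,0,-10,0],
)

```text
clock: 10.58
eef_pos: [462.4, 299.8, 194.8]
tool_rot: [3.135, 0.007, 3.042]
force: [0.5, 0.2, -0.5]
width: 68.6
gripper_force: 0.0
```

```bash
sed -i 's/zl=s.*/zl=86/' lid.py; python3 lid.py; python3 go.py 602 285 190
```

```text
lid z 86
scene flange [460.  300.2] [470.9 300.5  98. ] [113.9  89.6   4. ] zmed 97.6 slope [0.    0.002] 629
   rim [467.  290.5] 144 [417. 254.  91.] [527. 344.  95.]
   plunger [601.5 287.2 156. ] [28.4 32.1  7.9]
side flange [461.2 301.3] [471.2 300.9  98. ] [113.6  94.    4. ] zmed 97.7 slope [0.001 0.002] 531
   rim [463.1 302.9] 52 [416. 260.  91.] [528. 346.  95.]
   plunger [603.3 288.3 155.6] [28.3 31.1  7.1]
wrist flange [459.9 298.9] [471.9 299.   98. ] [116.   91.2   4. ] zmed 97.8 slope [-0.002  0.001] 12484
   rim [481.7 296.5] 93 [414. 280.  91.] [524. 328.  95.]
t 10.73 pos [459.2 297.8 189.7] yaw 174.29 tilt 0.01 F [ 0.1 -0.7 -0.3] w 68.5 gf 0.0 q [-0.65  0.49  0.04  1.82 -0.02  0.83  0.87]
delta cm [-14.33   0.15  -0.03] turn -0.01
```

The lid is seated level: flange top 97.7 mm, slope about 0.002. Next I move above the plunger.

arm_command(
  series=[80,-2,0,0,0,80,-5.5,0,0,0,80,-9,0.1,0,0,80,-12.5,0.1,0,0,80,-14.3,0.1,0,0],
)

```text
clock: 11.15
eef_pos: [605.3, 282.4, 187.6]
tool_rot: [-3.139, 0.001, 3.039]
force: [-0.1, -0.8, 0.6]
width: 68.3
gripper_force: 0.0
```

arm_command(
  series=[80,0,0,0,0,80,0,0,0,0,80,0,0,0,0,80,0,0,0,0,80,0,0,0,0],
)

```text
clock: 11.57
eef_pos: [600.6, 285.4, 189.3]
tool_rot: [-3.142, -0.001, 3.043]
force: [-0.8, 0.5, -0.4]
width: 68.2
gripper_force: 0.0
```

```bash
python3 k.py 602 287 30 152 161;  python3 k.py 460 300 25 129 136; python3 go.py 601.5 284.9 100; python3 go.py 601.5 284.9 100 174.5
```

```text
blob [602.3 284.4 155.5] [601.4 284.7 155.8] [29.4 29.2  7. ] 2252
blob [472.3 298.4 131.4] [472.2 298.2 130.9] [ 5.8 20.6  4.7] 244
t 11.67 pos [601.1 285.3 189.7] yaw 174.35 tilt 0.02 F [-0.2  1.2 -0.8] w 68.4 gf 0.0 q [-0.51  0.66  0.04  1.48 -0.03  1.    1.01]
delta cm [-0.04 -0.04  8.97] turn 0.05
t 11.67 pos [601.1 285.3 189.7] yaw 174.35 tilt 0.02 F [-0.2  1.2 -0.8] w 68.4 gf 0.0 q [-0.51  0.66  0.04  1.48 -0.03  1.    1.01]
delta cm [-0.04 -0.04  8.97] turn -0.15
```

arm_command(
  series=[80,-0.1,-0.1,2,0,80,-0.1,-0.1,4.5,0,80,-0.1,-0.1,7,0,80,-0.1,-0.1,8.5,0,80,-0.1,-0.1,8.9,0],
)

```text
clock: 12.08
eef_pos: [600.3, 282.9, 97.5]
tool_rot: [-3.139, -0.005, 3.042]
force: [-1.1, 0.4, -0.2]
width: 68.3
gripper_force: 0.0
```

arm_command(
  series=[80,0,0,0,0,50,0,0,0,0,30,0,0,0,0,0,0,0,0,0,0,0,0,0,0],
)

```text
clock: 12.5
eef_pos: [603.9, 283.6, 102.3]
tool_rot: [3.141, 0.002, 3.042]
force: [-1.3, -0.9, 3.8]
width: 26.6
gripper_force: 58.7
```

arm_command(
  series=[0,0,0,0,0,0,0,0,0,0,0,0,0,0,0,0,0,0,0,0,0,0,0,0,0],
)

```text
clock: 12.92
eef_pos: [603.9, 283.6, 102.3]
tool_rot: [3.141, 0.002, 3.042]
force: [-0.8, -1.4, 7.2]
width: 26.8
gripper_force: 58.6
```

```bash
python3 go.py 601.5 284.9 100; python3 lid.py
```

```text
t 12.92 pos [603.9 283.6 102.3] yaw 174.27 tilt 0.15 F [-0.8 -1.4  7.2] w 26.8 gf 58.6 q [-0.5   0.76  0.04  1.56 -0.03  0.83  1.02]
delta cm [0.25 0.1  0.23] turn -0.03
lid z 86
scene flange [459.9 300.6] [471.2 301.1  98. ] [114.7  91.6   4. ] zmed 97.7 slope [-0.004 -0.001] 630
   rim [465.  295.8] 110 [414. 253.  91.] [523. 345.  95.]
   plunger [599.  288.1 156.5] [23.5 45.9  8.9]
side flange [460.6 301.6] [470.9 301.4  98. ] [111.7  92.9   4. ] zmed 97.7 slope [0.001 0.004] 534
   rim [463.7 302.2] 59 [416. 280.  91.] [529. 345.  95.]
   plunger [601.6 288.1 156.6] [25.  47.7  8.7]
wrist flange [483.8 292.8] [507.5 296.1  98. ] [44.8 70.4  4. ] zmed 97.9 slope [-0.014  0.003] 6825
   rim [464.2 298.1] 54 [488. 263.  91.] [506. 320.  95.]
   plunger [602.5 287.5 156.5] [29.5 48.8  9. ]
```

Gripped. Pulling the plunger up.

arm_command(
  series=[0,0,0,-0.3,0,0,0,0,-0.6,0,0,0,0,-0.9,0,0,0,0,-1.2,0,0,0,0,-1.3,0],
)

```text
clock: 13.48
eef_pos: [602.5, 283.7, 113.3]
tool_rot: [-3.141, -0.001, 3.042]
force: [1.4, 0.2, -6.2]
width: 27.1
gripper_force: 59.3
```

arm_command(
  series=[0,0,0,0,0,0,0,0,0,0,0,0,0,0,0,0,0,0,0,0,0,0,0,0,0],
)

```text
clock: 13.9
eef_pos: [602.5, 283.6, 113.1]
tool_rot: [-3.141, -0.001, 3.042]
force: [1.2, 1.1, -6.7]
width: 26.7
gripper_force: 59.3
```

```bash
python3 go.py 540.2 291.5 115; python3 - <<'E'
from h import *
from cell import viewer
for n in("scene","side"):
    m=viewer.camera_model(n);p,d=viewer.get_image(n);W,_=cloud(d,m);ok=(d>0)&(np.hypot(W[...,0]-602,W[...,1]-287)<14)
    for z0 in range(100,200,10):
        k=W[ok&(abs(W[...,2]-z0)<5)]; 
        if len(k)>2: print(n,z0,len(k),k.min(0).round(),k.max(0).round())
    cv2.imwrite(f"pics/q{n}.png",cv2.resize(p[190:290,250:384,::-1],(400,300),interpolation=cv2.INTER_CUBIC))
cv2.imwrite("pics/q.png",np.hstack([cv2.imread("pics/qscene.png"),cv2.imread("pics/qside.png")]))
E
```

```text
t 13.9 pos [602.5 283.6 113.1] yaw 174.29 tilt 0.04 F [ 1.2  1.1 -6.7] w 26.7 gf 59.3 q [-0.5   0.74  0.04  1.55 -0.03  0.85  1.02]
delta cm [ 6.28  0.16 -0.18] turn -0.01
scene 100 22 [589. 283.  98.] [616. 300. 105.]
scene 110 55 [590. 275. 105.] [614. 300. 115.]
scene 120 25 [594. 279. 115.] [609. 293. 125.]
scene 130 4 [596. 284. 126.] [603. 291. 132.]
scene 140 13 [589. 279. 137.] [596. 297. 145.]
scene 150 19 [589. 280. 145.] [596. 299. 154.]
scene 160 15 [589. 275. 156.] [603. 296. 165.]
scene 170 35 [589. 274. 165.] [606. 295. 171.]
side 100 8 [594. 288.  99.] [605. 300. 105.]
side 110 54 [589. 278. 105.] [615. 300. 115.]
side 120 26 [594. 278. 115.] [611. 296. 124.]
side 130 12 [598. 283. 125.] [605. 292. 133.]
side 140 23 [590. 283. 135.] [612. 299. 144.]
side 150 19 [590. 282. 145.] [597. 297. 154.]
side 160 21 [589. 281. 155.] [601. 298. 165.]
side 170 26 [589. 273. 165.] [605. 295. 175.]
side 180 3 [596. 275. 178.] [599. 299. 181.]
side 190 3 [601. 273. 185.] [602. 275. 190.]
```

View pics/q.png

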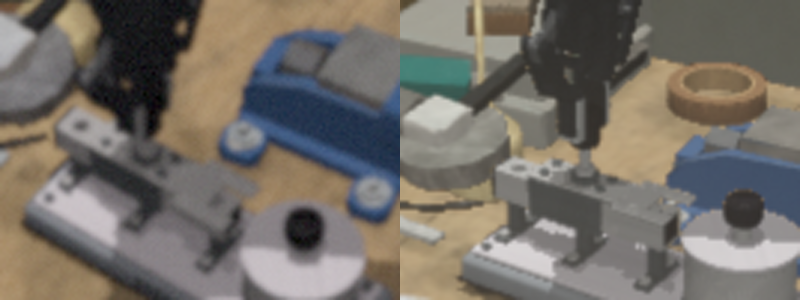

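The picture shows the knob held by the fingers, with the pin's shank exposed at about (585,165) in the side tile, and the lid level on the pot. I'll raise it 2 mm more, then slide.

arm_command(
  series=[0,0,0,-0.2,0,0,0,0,-0.2,0,0,0.5,0,-0.2,0,0,1.2,0,-0.2,0,0,2,0,-0.2,0],
)

```text
clock: 14.42
eef_pos: [582.9, 285.6, 115.5]
tool_rot: [3.141, 0.001, 3.042]
force: [2.2, 0.5, -7.3]
width: 26.5
gripper_force: 59.4
```

```bash
python3 go.py 538.3 290 115
```

```text
t 14.42 pos [582.9 285.6 115.5] yaw 174.27 tilt 0.06 F [ 2.2  0.5 -7.3] w 26.5 gf 59.4 q [-0.52  0.72  0.04  1.6  -0.03  0.82  1.  ]
delta cm [ 4.48 -0.    0.05] turn -0.03
```

arm_command(
  series=[0,0.9,0,0,0,0,1.8,0,0,0,0,2.7,0,0,0,0,3.6,0,0,0,0,4.2,0,0,0],
)

```text
clock: 14.83
eef_pos: [539.3, 289.7, 115.4]
tool_rot: [-3.141, -0.001, 3.042]
force: [1.9, -0.2, -6.5]
width: 26.8
gripper_force: 59.5
```

arm_command(
  series=[0,0.2,0,0,0,0,0.2,0,0,0,0,0.2,0,0,0,0,0.2,0,0,0,0,0.2,0,0,0],
)

```text
clock: 15.25
eef_pos: [538.7, 289.8, 115.1]
tool_rot: [-3.141, -0.001, 3.042]
force: [-2.2, 0.3, -6.6]
width: 26.3
gripper_force: 59.5
```

```bash
python3 go.py 538.3 290 115; python3 lid.py
```

```text
t 15.25 pos [538.7 289.8 115.1] yaw 174.28 tilt 0.08 F [-2.2  0.3 -6.6] w 26.3 gf 59.5 q [-0.56  0.67  0.04  1.71 -0.04  0.76  0.96]
delta cm [0.04 0.02 0.01] turn -0.02
lid z 86
scene flange [459.5 300.4] [471.5 300.6  98. ] [114.8  91.9   4. ] zmed 97.7 slope [-0.001  0.002] 489
   rim [470.8 295.4] 94 [414. 250.  91.] [527. 344.  95.]
side flange [460.9 301.5] [471.6 300.1  98. ] [112.2  95.    4. ] zmed 97.7 slope [0.005 0.   ] 402
   rim [461.5 302.5] 55 [417. 256.  91.] [529. 345.  95.]
wrist flange [460.2 299. ] [460.7 299.1  98. ] [85.7 91.3  4. ] zmed 97.9 slope [-0.001  0.001] 18284
```

arm_command(
  series=[0,0,0,0.3,0,0,0,0,0.6,0,0,0,0,0.9,0,0,0,0,1.1,0,0,0,0,1.1,0],
)

```text
clock: 15.82
eef_pos: [539.4, 289.8, 104.0]
tool_rot: [-3.141, 0.0, 3.042]
force: [-0.6, -1.1, -5.6]
width: 26.5
gripper_force: 59.6
```

```bash
python3 go.py 538.3 290 102.3
```

```text
t 15.82 pos [539.4 289.8 104. ] yaw 174.27 tilt 0.02 F [-0.6 -1.1 -5.6] w 26.5 gf 59.6 q [-0.56  0.69  0.04  1.72 -0.04  0.74  0.96]
delta cm [0.11 0.01 0.17] turn -0.03
```

arm_command(
  series=[0,0,0,0.1,0,0,0,0,0.2,0,0,0,0,0.25,0,0,0,0,0.25,0,0,0,0,0.25,0],
)

```text
clock: 16.23
eef_pos: [539.5, 289.8, 102.4]
tool_rot: [3.142, 0.001, 3.042]
force: [-1.1, -2.0, -1.6]
width: 26.8
gripper_force: 60.0
```

```bash
python3 go.py 538.3 290 102.3; python3 lid.py; python3 - <<'E'
import cv2,numpy as np
a=[cv2.resize(cv2.imread(f"pics/last_{n}.png")[y:y+120,260:420],(400,300)) for n,y in(("scene",200),("side",200))]
cv2.imwrite("pics/fin.png",np.hstack(a))
E
```

```text
t 16.23 pos [539.5 289.8 102.4] yaw 174.27 tilt 0.04 F [-1.1 -2.  -1.6] w 26.8 gf 60.0 q [-0.56  0.69  0.04  1.72 -0.04  0.74  0.96]
delta cm [0.12 0.01 0.01] turn -0.03
lid z 86
scene flange [459.8 300.1] [471.6 299.3  98. ] [115.   92.    3.9] zmed 97.7 slope [-0.001 -0.001] 477
   rim [463.7 298.6] 97 [414. 253.  91.] [527. 344.  95.]
side flange [460.5 301. ] [472.  300.1  98. ] [114.5  95.7   3.9] zmed 97.7 slope [ 0.001 -0.002] 393
   rim [462.5 302.7] 50 [415. 290.  91.] [526. 345.  95.]
wrist flange [460.4 299.1] [462.4 299.   98. ] [82.4 91.2  4. ] zmed 97.9 slope [-0.001  0.001] 19580
```

View pics/fin.png

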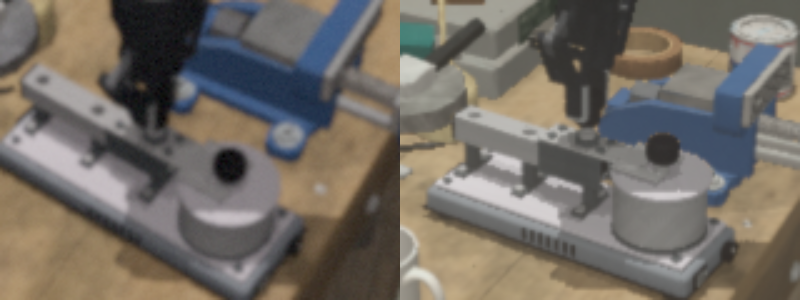

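The fork straddles the stem at about (650,160) in the side tile, the two outer holes are empty, and the pin is home: z is back to 102.4 and the spring load is gone. The lid is still level, so I'm handing in.

```bash
python3 -c "
from cell import workorder;print(workorder.finish_job())"
```

```text
the job is handed in; nothing more can be done
None
```

The job is handed in at about 16 s, with no verdict returned: the lid is seated level on the pot and released, the fork straddles its stem, the pin read as fully home in the hole nearest the pot, and the gripper still holds the plunger's knob.

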